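# Clamp a tube in the hand-cranked bench clamp

### The arm

A 6-joint arm with a two-finger parallel gripper is mounted at the origin on the work surface; the furniture and walls round the work are solid. World frame = base frame: x ahead of the robot, y to its left, z up, the work surface at z = 0. Lengths are in m, angles in rad, forces in N, time in s.
With the tool pointing down it reaches from about 0.3 to 0.875 m from the base axis. Payload 6.4 kg.
Tool frame: the origin (TCP) lies between the finger pads; the fingertips stand 25 mm ahead of it and the grasp point (between the pads) lies 6 mm ahead of it (manip.nose_length is the distance from the TCP to the fingertips, in m); z points along the fingers, y is the direction in which the jaws open and shut (so a half turn about z gives the same grasp; the last joint's range is limited). The gripper opens to 88 mm and grips with 3 to 60 N. Pads are 18 mm wide; open, the fingers measure 123 mm over their backs; the gripper's body (75 mm by 187 mm) begins 45 mm behind the grasp point.
Start: joints at [-0.206, 0.181, 1.607, -0, 1.354, -0.206], TCP at [0.575, 0, 0.264] pointing down, gripper open.
Joint ranges: [-2.99, 2.99], [-0.89, 2.07], [0.3, 2.58], [-1.14, 4.28], [0, 2.63], [-3.12, 3.12]. Speed limits (rad/s): [2.57, 2.57, 3.01, 3.14, 3.14, 3.14].

### API

Orientations are given as a rotation vector (axis times angle).
In Python, from bench import readout, vision, workorder, manip gives the robot as it stands.
- The arm moves only by the tool apply_moves, never from a script. Its argument "commands" is a list of rows, each a list of 6 numbers: the shift along the tool's x, y, z in m, then the turn, a rotation vector about the tool's x, y, z in rad. A call has 1 to 8 rows; each row shifts and turns the commanded pose from where the row before left it, along the tool's axes as they then stand; what a row does not reach is not made up. A row lasts 1/8 s, in which the tool goes at most 62.5 mm and 10.7 degrees, less where a joint would pass 70% of its speed; a pose out of reach is approached as far as the arm can. A call is refused whole if a number of a shift passes 0.0625 or a number of a turn 0.188, either way. A call with a gripper value outside its range is refused whole. "gripper" is the closure, from -1 (fully open) to 1 (shut), so that 0 is half open, set as the call begins (left out, the last holds). The fingers move at their own pace and stop on an object; "squeeze" is the grip in N (left out, the last holds). Time passes only in rows, so rows that do not move let the fingers close. It gives the time, the measured TCP pose, the force and the opening at its end, in the units of the state.
- readout.sense(): the state, without advancing time (a new reading comes with each control period).
- vision.grab_frame(name): name is "scene" or "side" or "wrist"; returns the picture (480x640x3 uint8, blue, green, red); there is no depth.
- vision.camera_info(name): a dict with "K" (3x3 intrinsics, pixels), "dist" ([k1, k2, p1, p2, k3] as OpenCV has them; the pictures are not rectified), "world_from_camera" (4x4, takes a point from camera to world coordinates); the wrist camera has in their place "tool_from_camera" (4x4, takes a point from camera to tool coordinates, whose origin is the TCP and whose axes are the flange's). Camera axes: x right, y down, z forward; pixel columns grow to the right and rows downward; lengths in m; the calibration is good to about 2 mm. A picture is of the moment at which its call begins: read the wrist's pose just before it. camera_info takes no time and is no camera call.
- workorder.job_done(): hands the job in, once; it reports no verdict.
The state is a dict: "t": time; "q": joint angles; "dq": joint speeds; "joint_torque": joint torques, N m; "tcp_pos": TCP position; "tool_rot": TCP orientation; "force": force on the tool from outside, world axes, zero at the start; "wrist_torque": the same for the moment, N m; "width": opening from 0.0 (shut) to 1.0 (fully open).
Only numpy, scipy, OpenCV 4.12 (cv2) and the standard library are available. Lean on these libraries where they do the work, as an engineer would, in place of code of your own. Each camera call takes 0.05 s, during which the arm holds its last target.

### The job

Stand the capped tube upright on the floor of the bench clamp, between its jaws, and let it go. Then take the crank's knob and wind it clockwise, without letting go on the way, until the jaws hold the tube firmly but do not crush it (a grip of about 30 N: feel for it at the knob, where that is some 4 N more than turning it empty, and do not force it), and let go of the knob. Leave the other things alone.

Things in the scene. Friction and masses are not known exactly. Their poses are not given: they have to be found in the camera images.
- tube: 50 ml plastic tube with a screw cap, standing upright, 98 mm tall: a straight body 29 mm across and, on its top 16 mm, a cap 36 mm across; 35 to 65 g. Origin: centre of its underside; z up along its axis.
- clamp: hand-cranked bench clamp fixed to the worktop, place and yaw vary: bed plate x -48 to 242, y -50 to 50 mm, its top (the floor for the tube) at z 12 mm; grey gearbox 82 x 76 mm, 100 mm high, at x = 0; fixed jaw block x 198 to 220, 68 mm high. Origin: on the worktop under the crank's spindle; x along the middle of the bed towards the fixed jaw, z up.
- fixed_jaw (a point): point on the fixed jaw block's face, 198 mm from the spindle, z 40 mm. In front of it a rubber pad (64 mm wide, z 17 to 63 mm) faces the gearbox; a screw has set the pad's face somewhere between 176 and 184 mm from the spindle, different each time and not measured. The pad does not move in use.
- tube_place (a point): point on the clamp's floor between the open jaws, 148 mm from the spindle on the bed's middle line: stand the tube's foot here. A few mm off does no harm: the jaw pushes the tube across the floor to the fixed pad, and its V centres it.
- jaw: moving jaw, 94 mm wide, z 17 to 63 mm; its rubber faces make a V, each 30 degrees off square, open towards the fixed jaw. Origin: bottom of the V, z 40 mm; x as the clamp's. Each clockwise crank turn brings it 40 mm nearer the fixed jaw. It starts 75 to 88 mm from the spindle; clamping takes about 1.4 to 2 turns. The stiff gearbox holds it where it is left.
- clamp_spindle (a point): point on the crank's vertical axis, 112 mm above the worktop. Turning the crank empty takes 6 to 7 N at the knob; each 10 N of squeeze on the tube adds about 1.4 N along the circle. Once the tube meets the fixed pad the squeeze climbs by about 15 N for each mm of jaw travel (9 degrees of crank), as the rubber gives.
- knob_mid (a point): middle of the crank's upright knob, 150 mm above the worktop: a plain black cylinder 22 mm across and 42 mm tall (z 128 to 170 mm) that spins freely on its pin, 45 mm from the spindle's axis. The crank arm below it reaches up to z 125 mm, its hub to 131 mm. Clockwise seen from above closes the jaw.
- marker: bystander, to be left alone: black marker pen, 136 mm, lying. Origin: centre of its underside.
- bench_timer: bystander, to be left alone: bench timer, 70 x 68 x 25 mm. Origin: centre of its underside.
- dropper: bystander, to be left alone: white dropper bottle, 20 mm across, 65 mm tall. Origin: centre of its underside.
- dish: bystander, to be left alone: closed petri dish, 61 mm across, 15 mm tall. Origin: centre of its underside.
- dish_2: bystander, to be left alone: closed petri dish, 61 mm across, 15 mm tall. Origin: centre of its underside.
- beaker: bystander, to be left alone: glass beaker, 56 mm across, 71 mm tall. Origin: centre of its underside.
- tape: bystander, to be left alone: roll of labelling tape, 60 mm across, 19 mm tall. Origin: centre of its underside.
Not all that is in view belongs to the job. Of the things that look like the tube, take the one that is farthest from the robot's base at the start.

How it is judged:
On the way, in this order (a step that is already met when the one before it is completed fails the run):
1. the tube stands upright on the clamp's floor between the open jaws, let go (angle between tube's own z axis and vertical below 0.15 rad and z of tube in the frame of clamp between 0.006 and 0.018 m and x of tube in the frame of clamp between 0.09 and 0.172 m and y of tube in the frame of clamp between -0.02 and 0.02 m and contact force between the fingers and tube below 0.05 N and contact force between jaw and tube below 5 N), for 0.2 s.
2. the jaws hold the tube with more than 15 N (contact force between jaw and tube above 15 N), for 0.2 s.
At the end, for the whole second after the job is handed in: the tube stands upright (within 0.15 rad) and still on the clamp's floor between the jaws, on its middle line within 20 mm, and the moving jaw presses on it with more than 15 N (angle between tube's own z axis and vertical below 0.15 rad and z of tube in the frame of clamp between 0.006 and 0.018 m and x of tube in the frame of clamp between 0.09 and 0.172 m and y of tube in the frame of clamp between -0.02 and 0.02 m and contact force between jaw and tube above 15 N and linear speed of tube below 0.01 m/s); the robot touches nothing.
It fails at once if the moving jaw presses on the tube with more than 65 N (contact force between jaw and tube above 65 N).
It fails at once if the knob is let go (hand more than 80 mm from it) after winding has begun (jaw moved over 8 mm) and before the tube is held (5 N) (distance of jaw from where it was at the start of the episode above 0.008 m and contact force between jaw and tube below 5 N and distance between the grasp point and knob_mid above 0.08 m).
It fails at once if a bystander is moved by more than 15 mm (distance of any of marker, bench_timer, dropper, dish, dish_2, beaker, tape from where it was at the start of the episode above 0.015 m).
It also fails if it takes over 72 s, if anything falls off the work surface, if the arm or the gripper's body presses on something with over 40 N, if the wrist force passes 120 N, or if a joint passes its speed limit or range.

## Working session

There is one attempt and no reset: what is moved stays moved. The work goes in short steps, Python scripts to look and compute and a tool call to move; the robot and the scene stay as the last step left them, time stands still between calls to the robot, and variables do not carry over. Pictures are saved under pics/ and viewed, and the job is handed in when it is done.

Besides the shell and the picture viewer there is one more tool, called after "Emit:" as name(argument=value, ...) on one line, values as JSON. apply_moves: Moves the arm, as the interface text tells. Its arguments: {"type":"object","properties":{"commands":{"type":"array"},"gripper":{"type":"number"},"squeeze":{"type":"number"}},"required":["commands"]}

```bash
ls; mkdir -p pics; python3 - <<'E'
from bench import readout, vision, workorder, manip
import cv2
print(readout.sense()); print(manip.nose_length)
for n in ("scene","side","wrist"):
    cv2.imwrite(f"pics/{n}0.png",vision.grab_frame(n)); print(n,vision.camera_info(n))
E
```

```text
pics
{'t': 0.0, 'q': array([-2.06295092e-01,  1.81497484e-01,  1.60796989e+00, -5.00306981e-06,
        1.35385304e+00, -2.06315508e-01]), 'dq': array([ 0.00080912,  0.00152899, -0.00175147, -0.00062788,  0.0012934 ,
       -0.00091004]), 'joint_torque': array([-5.85923790e-04, -4.33866942e+01, -3.41848969e+01,  7.00952648e-02,
        3.87157314e-02, -1.54040990e-04]), 'tcp_pos': array([5.74508112e-01, 1.21835939e-04, 2.62853042e-01]), 'tool_rot': array([-2.22039672e+00, -2.22044445e+00,  1.49099035e-03]), 'force': array([-0.01930499,  0.21312602, -0.53149728]), 'wrist_torque': array([ 0.02116994, -0.02178447,  0.03105007]), 'width': 1.0002313216115786}
0.025
scene {'K': array([[557.23717044,   0.        , 306.8930578 ],
       [  0.        , 557.23717044, 242.14281315],
       [  0.        ,   0.        ,   1.        ]]), 'dist': array([-0.13677593,  0.        ,  0.        ,  0.        ,  0.        ]), 'world_from_camera': array([[ 0.59312916, -0.4581635 ,  0.66203021, -0.20531379],
       [-0.80507687, -0.33036803,  0.49265424, -0.58179059],
       [-0.00700258, -0.82519281, -0.56
[... 505 characters left out ...]
-0.61586113,  0.65647478],
       [ 0.        ,  0.        ,  0.        ,  1.        ]])}
wrist {'K': array([[347.46071164,   0.        , 325.21770049],
       [  0.        , 347.46071164, 238.03431884],
       [  0.        ,   0.        ,   1.        ]]), 'dist': array([-0.03019016,  0.        ,  0.        ,  0.        ,  0.        ]), 'tool_from_camera': array([[-2.54081681e-04, -9.52823439e-01, -3.03525005e-01,
         7.91532362e-02],
       [ 9.99999750e-01, -4.20177771e-05, -7.05200859e-04,
         3.17045383e-05],
       [ 6.59178462e-04, -3.03525109e-01,  9.52823212e-01,
        -1.22639880e-01],
       [ 0.00000000e+00,  0.00000000e+00,  0.00000000e+00,
         1.00000000e+00]])}
```

View pics/scene0.png

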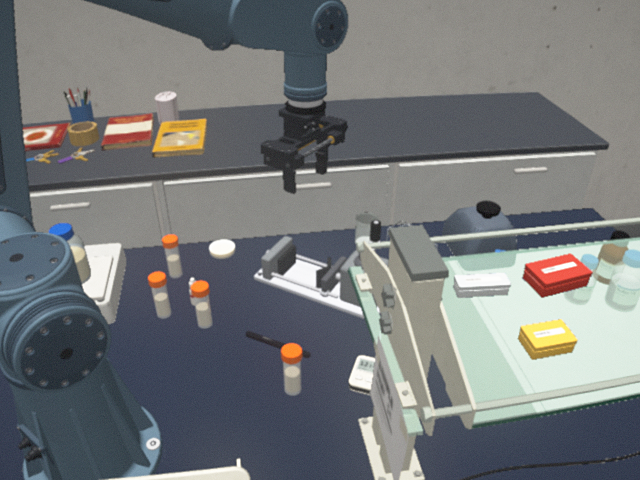

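View pics/side0.png

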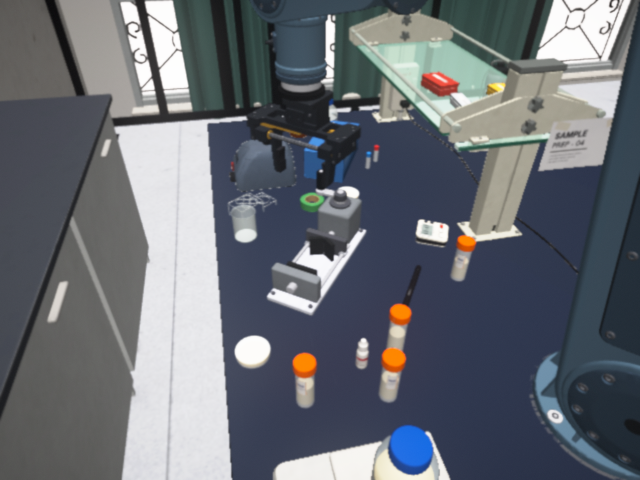

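View pics/wrist0.png

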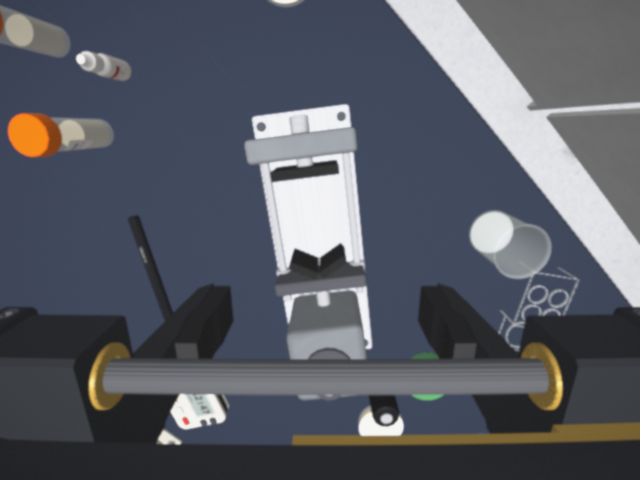

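```bash
cat > h.py <<'E'
import numpy as np, cv2
from scipy.spatial.transform import Rotation as R
from bench import readout, vision
def Tcw(n,s=None):
    c=vision.camera_info(n)
    if n!='wrist': return c,c['world_from_camera']
    s=s or readout.sense(); T=np.eye(4); T[:3,:3]=R.from_rotvec(s['tool_rot']).as_matrix(); T[:3,3]=s['tcp_pos']
    return c,T@c['tool_from_camera']
def p2w(n,px,z,s=None):
    c,T=Tcw(n,s); u=cv2.undistortPoints(np.array([[px]],float),c['K'],c['dist'])[0,0]
    d=T[:3,:3]@np.array([u[0],u[1],1]); o=T[:3,3]; return o+d*(z-o[2])/d[2]
def w2p(n,P,s=None):
    c,T=Tcw(n,s); Ti=np.linalg.inv(T); P=np.atleast_2d(P)
    return cv2.projectPoints(P,cv2.Rodrigues(Ti[:3,:3])[0],Ti[:3,3],c['K'],c['dist'])[0][:,0]
def crop(src,dst,x0,y0,x1,y1,k):
    im=cv2.imread(src)[y0:y1,x0:x1]; cv2.imwrite(dst,cv2.resize(im,None,fx=k,fy=k,interpolation=cv2.INTER_CUBIC))
E
python3 - <<'E'
from h import *
crop('pics/side0.png','pics/s_clamp.png',220,170,400,320,4)
crop('pics/side0.png','pics/s_tubes.png',280,230,480,410,4)
crop('pics/scene0.png','pics/c_tubes.png',140,220,320,400,4)
crop('pics/wrist0.png','pics/w_clamp.png',230,90,430,240,4)
crop('pics/wrist0.png','pics/w_clamp2.png',260,280,460,430,4)
E
```

```text
(no output)
```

View pics/s_clamp.png

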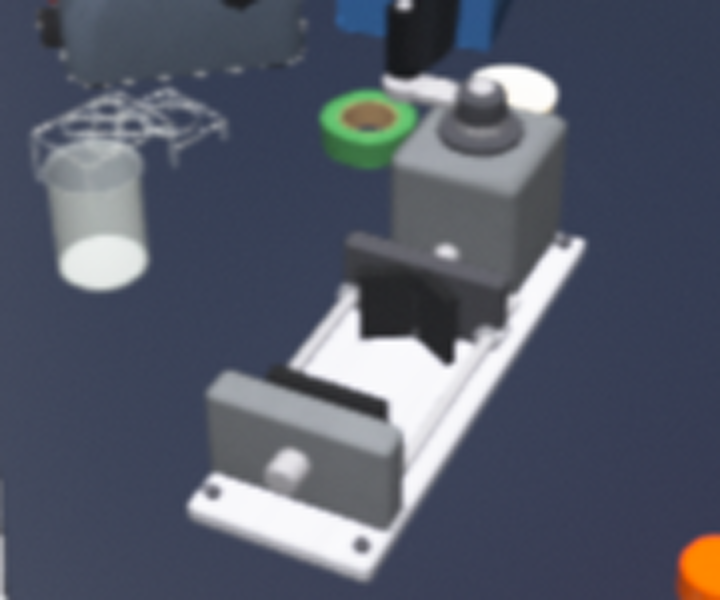

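View pics/s_tubes.png

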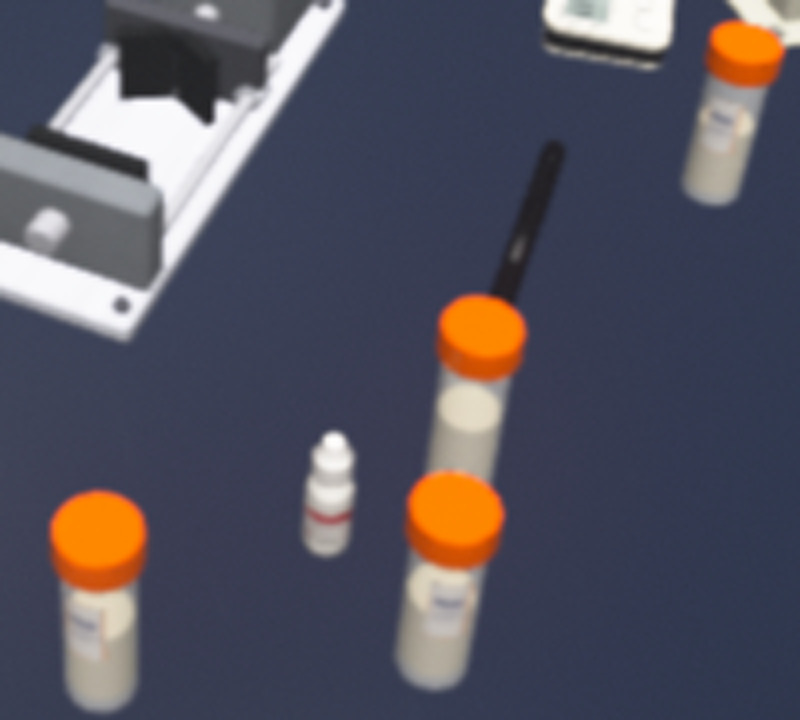

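View pics/c_tubes.png

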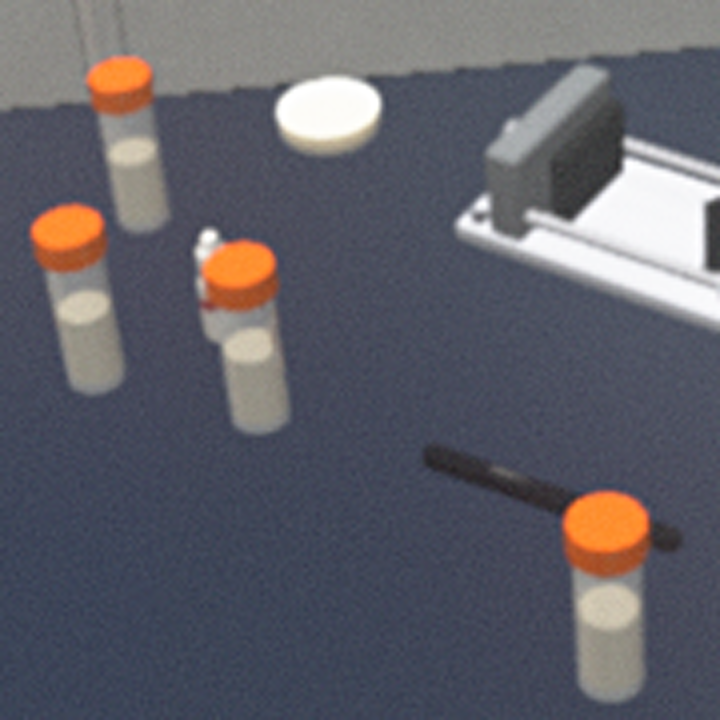

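View pics/w_clamp.png

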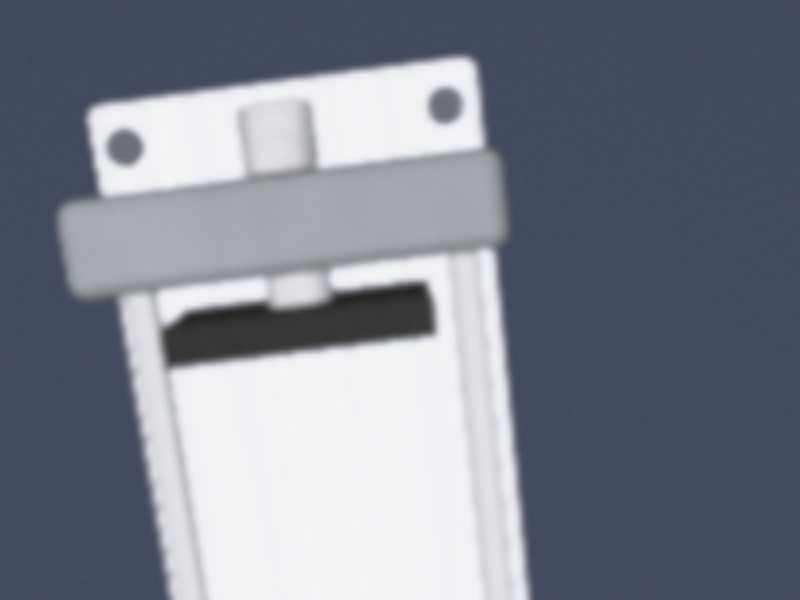

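View pics/w_clamp2.png

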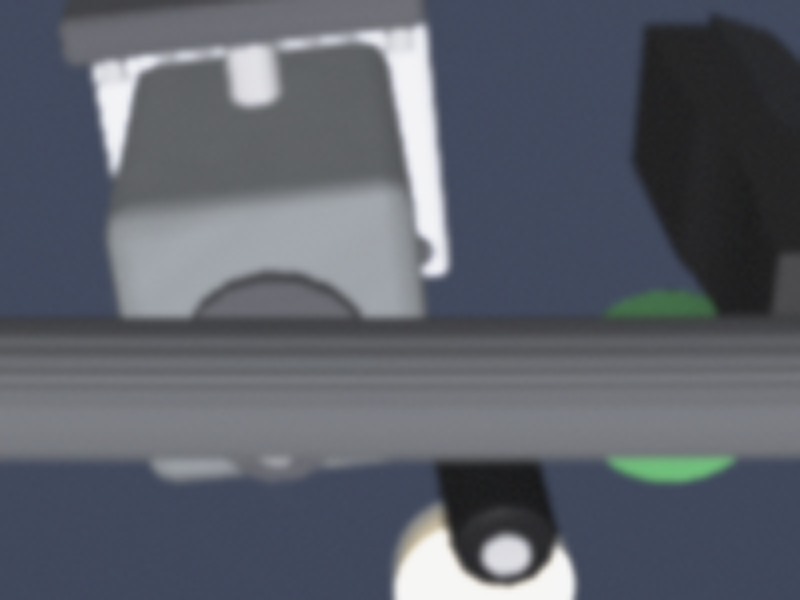

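```bash
python3 - <<'E'
from h import *
np.set_printoptions(precision=4,suppress=True)
for n,l in (('scene',[(170,239),(157.2,276.5),(200,286),(291.5,349.5)]),('side',[(304.7,362.5),(394,357),(400.7,311.5),(466,240.5)])):
    for p in l: w=p2w(n,p,.098); print(n,p,w,np.hypot(*w[:2]))
A=[p2w('wrist',p,.012) for p in [(252,116.5),(348.5,104.5),(371.5,348.5)]]
print(A, np.linalg.norm(A[0]-A[1]),np.linalg.norm(A[1]-A[2]))
B=[p2w('side',p,.012) for p in [(268,296.5),(312,313),(366,230.5)]]
print(B,np.linalg.norm(B[0]-B[1]),np.linalg.norm(B[1]-B[2]))
for A in (A,B):
    a,b,c=A
    loc=np.array([[.242,.05],[.242,-.05],[-.048,-.05]])
    W=np.array([a,b,c])[:,:2]
    # side ordering handled by best chirality
    for s in (1,-1):
        L=loc*[1,s]; 
        lc=L-L.mean(0); wc=W-W.mean(0); th=np.arctan2((lc[:,0]*wc[:,1]-lc[:,1]*wc[:,0]).sum(),(lc*wc).sum())
        Rm=np.array([[np.cos(th),-np.sin(th)],[np.sin(th),np.cos(th)]]); t=W.mean(0)-Rm@L.mean(0)
        print(s,'yaw',th,'orig',t,'res',np.abs(W-(L@Rm.T+t)).max())
k=p2w('wrist',((505/4+260),(550/4+280)),.170); print('knob',k)
k=p2w('side',((407/4+220),(8/4+170)),.170); print('knob?',k)
E
```

```text
scene (170, 239) [0.4077 0.2399 0.098 ] 0.4730150819407461
scene (157.2, 276.5) [0.3031 0.1615 0.098 ] 0.34345895616446215
scene (200, 286) [0.3323 0.0721 0.098 ] 0.340013131846626
scene (291.5, 349.5) [ 0.3029 -0.1702  0.098 ] 0.3473968198003251
side (304.7, 362.5) [0.4063 0.2457 0.098 ] 0.4747817845933661
side (394, 357) [0.3    0.1656 0.098 ] 0.3426882846707189
side (400.7, 311.5) [0.3296 0.0762 0.098 ] 0.33833013703331066
side (466, 240.5) [ 0.3002 -0.1673  0.098 ] 0.34365961500678543
[array([0.4994, 0.0904, 0.012 ]), array([0.5976, 0.1018, 0.012 ]), array([ 0.6324, -0.1858,  0.012 ])] 0.0988965415893851 0.28968157018121404
[array([0.5908, 0.1018, 0.012 ]), array([0.4942, 0.0916, 0.012 ]), array([ 0.5295, -0.1941,  0.012 ])] 0.09706219229017354 0.2878354294588253
1 yaw 1.6888929175816196 orig [ 0.577  -0.1442] res 0.0005405113380461124
-1 yaw 2.0621322205481105 orig [ 0.6597 -0.1182] res 0.09616900782645865
1 yaw 1.3264150418607206 orig [ 0.4868 -0.1372] res 0.09967660463204986
-1 yaw 1.6954124026767041 orig [ 0.5728 -0.1424] res 0.0021633292399574067
knob [ 0.6224 -0.1378  0.17  ]
knob? [ 0.6158 -0.134   0.17  ]
```

```bash
python3 - <<'E'
from h import *
crop('pics/side0.png','pics/s_sh.png',340,0,620,250,2.8)
crop('pics/scene0.png','pics/c_sh.png',330,200,540,480,2.1)
E
```

```text
(no output)
```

View pics/s_sh.png

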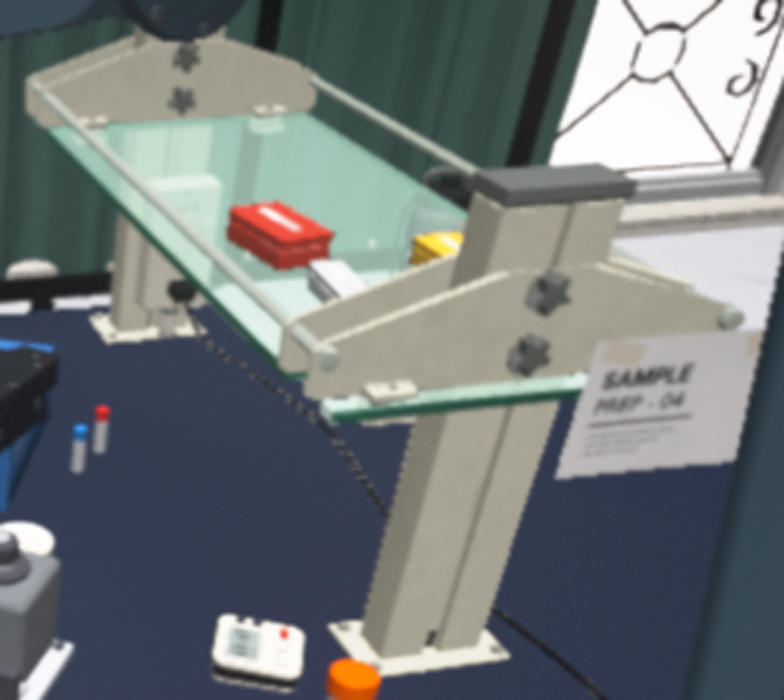

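View pics/c_sh.png

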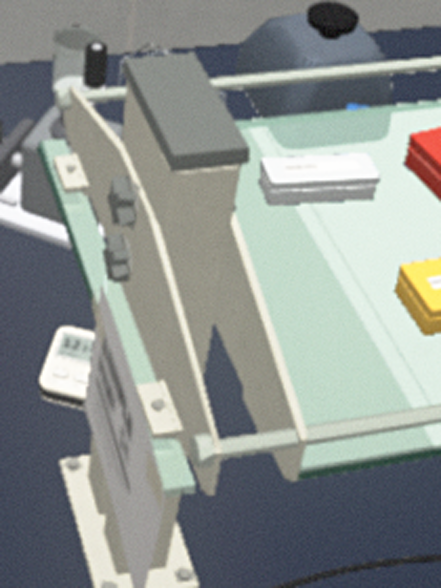

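```bash
python3 - <<'E'
from h import *
np.set_printoptions(precision=4,suppress=True)
def tri(a,b):
    P=[];u=[]
    for n,p in (('scene',a),('side',b)):
        c,T=Tcw(n); P.append(np.linalg.inv(T)[:3]); u.append(cv2.undistortPoints(np.array([[p]],float),c['K'],c['dist'])[0,0])
    X=cv2.triangulatePoints(P[0],P[1],u[0].reshape(2,1),u[1].reshape(2,1)); X=X[:3,0]/X[3]
    print(X, w2p('scene',X),w2p('side',X))
tri((350,270.5),(456,147))
tri((362,246),(456,128))
print(p2w('scene',(420,432),.30), p2w('side',(457,217),0),p2w('side',(375,117),0))
E
```

```text
[ 0.3723 -0.2344  0.2499] [[350.8842 269.1384]] [[456.6436 148.0931]]
[ 0.3849 -0.243   0.2868] [[361.299  247.1762]] [[455.4898 127.0638]]
[ 0.131  -0.4687  0.3   ] [ 0.3726 -0.3804  0.    ] [ 0.8204 -0.8159 -0.    ]
```

```bash
python3 - <<'E'
from h import *
np.set_printoptions(precision=4,suppress=True)
print('bottle cap',[p2w('side',(411,450),z) for z in (.1,.13,.16)],[p2w('scene',(61,230),z) for z in (.1,.13,.16)])
print('tray',p2w('side',(432,433),.03),p2w('side',(275,465),.03),p2w('scene',(124,247),.03),p2w('scene',(105,320),.0))
print('edge front', p2w('side',(358.6,46),.25))
E
```

```text
bottle cap [array([0.2221, 0.2841, 0.1   ]), array([0.2191, 0.3005, 0.13  ]), array([0.2161, 0.317 , 0.16  ])] [array([0.2837, 0.4688, 0.1   ]), array([0.2615, 0.421 , 0.13  ]), array([0.2392, 0.3732, 0.16  ])]
tray [0.2135 0.2062 0.03  ] [0.3762 0.3646 0.03  ] [0.3837 0.3883 0.03  ] [0.2155 0.2483 0.    ]
edge front [ 0.8607 -0.7379  0.25  ]
```

Emit:
apply_moves(commands=[[0, 0, 0, 0, 0, -0.119], [0.0435, -0.0229, 0, 0, 0, 0], [0.0435, -0.0229, 0, 0, 0, 0], [0.0435, -0.0229, 0, 0, 0, 0], [0.0435, -0.0229, 0, 0, 0, 0], [0.0435, -0.0229, 0, 0, 0, 0], [0.0435, -0.0229, 0, 0, 0, 0], [0, 0, 0, 0, 0, 0]], gripper=-1)

```text
t: 1.15
tcp_pos: [0.4056, 0.2449, 0.2636]
tool_rot: [-2.08, -2.354, 0.0]
force: [-0.3, 0.0, 0.4]
width: 0.999
```

```bash
python3 - <<'E'
from h import *
cv2.imwrite('pics/w1.png',vision.grab_frame('wrist')); print(readout.sense()['tcp_pos'])
print(w2p('wrist',[[.407,.243,.098],[.407,.243,0]]))
crop('pics/w1.png','pics/w1c.png',220,120,420,270,4)
E
```

```text
[0.40678327 0.24373349 0.26364583]
[[325.50543067 224.80137773]
 [325.49005222 201.60398525]]
```

View pics/w1.png

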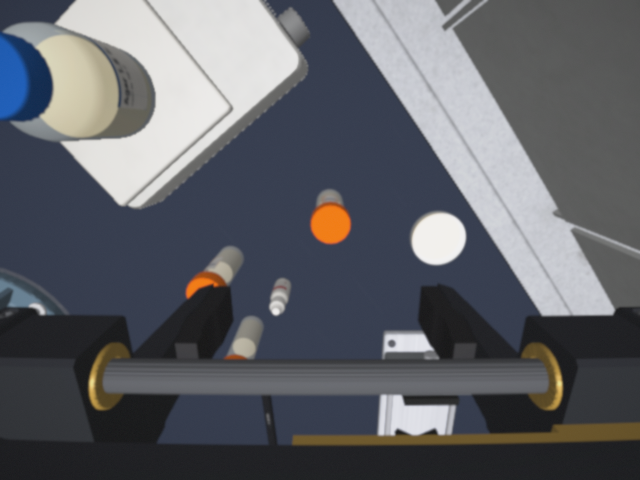

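View pics/w1c.png

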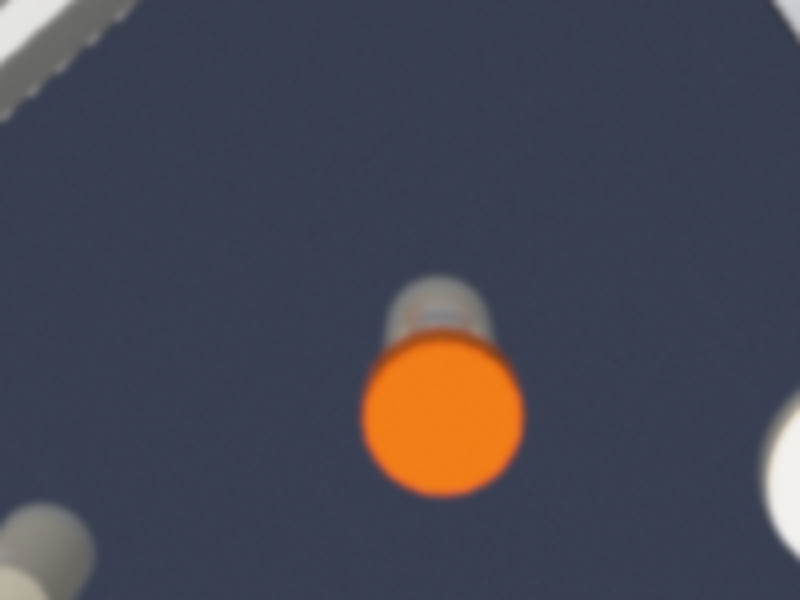

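Emit:
apply_moves(commands=[[0.0002, 0.0043, 0.03, 0, 0, 0], [0, 0, 0.045, 0, 0, 0], [0, 0, 0.045, 0, 0, 0], [0, 0, 0.0475, 0, 0, 0], [0, 0, 0, 0, 0, 0], [0, 0, 0, 0, 0, 0]])

```text
t: 1.95
tcp_pos: [0.4133, 0.2432, 0.0976]
tool_rot: [2.086, 2.348, 0.002]
force: [0.2, 0.1, 0.6]
width: 1.002
```

Emit:
apply_moves(commands=[[0, 0, 0, 0, 0, 0], [0, 0, 0, 0, 0, 0], [0, 0, 0, 0, 0, 0], [0, 0, 0, 0, 0, 0], [0, 0, 0, 0, 0, 0], [0, 0, 0, 0, 0, 0]], gripper=1, squeeze=15)

```text
t: 2.7
tcp_pos: [0.4118, 0.2436, 0.0962]
tool_rot: [-2.085, -2.35, 0.0]
force: [-1.3, -0.1, 0.5]
width: 0.397
```

Emit:
apply_moves(commands=[[0, 0, -0.045, 0, 0, 0], [0, 0, -0.05, 0, 0, 0], [0, 0, -0.05, 0, 0, 0], [-0.0427, 0.0195, 0, 0, 0, 0], [-0.0427, 0.0195, 0, 0, 0, 0], [-0.0427, 0.0195, 0, 0, 0, 0], [-0.0427, 0.0195, 0, 0, 0, 0], [-0.0427, 0.0195, 0, 0, 0, 0]])

```text
t: 3.7
tcp_pos: [0.5345, 0.0418, 0.2411]
tool_rot: [-2.085, -2.349, 0.0]
force: [0.4, 0.1, -0.5]
width: 0.393
```

Emit:
apply_moves(commands=[[-0.0428, 0.0195, 0, 0, 0, 0], [0, 0, 0, 0, 0, 0], [0, 0, 0, 0, 0, 0]])

```text
t: 4.08
tcp_pos: [0.5579, 0.0033, 0.2407]
tool_rot: [-2.085, -2.348, 0.001]
force: [-1.4, 0.7, -0.6]
width: 0.397
```

```bash
python3 - <<'E'
from h import *
for n in ('wrist','side','scene'):
    cv2.imwrite(f'pics/{n}2.png',vision.grab_frame(n))
print(readout.sense()['tcp_pos'])
crop('pics/side2.png','pics/s2c.png',240,150,400,320,4)
E
```

```text
[0.55789054 0.00411778 0.24117551]
```

View pics/wrist2.png

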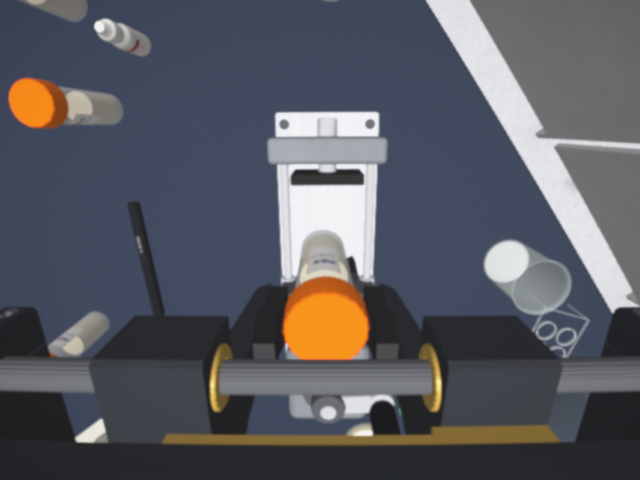

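View pics/s2c.png

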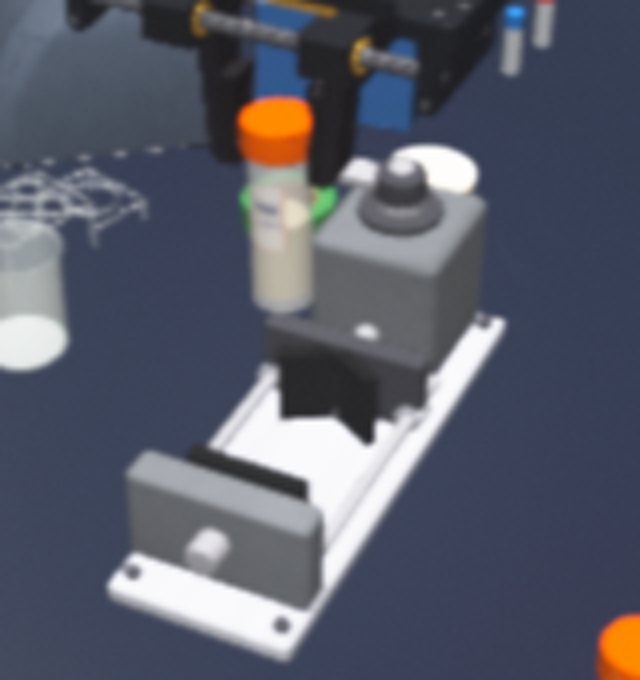

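```bash
python3 - <<'E'
from h import *
np.set_printoptions(precision=4,suppress=True)
crop('pics/wrist2.png','pics/w2c.png',255,100,405,212,5)
a,b=p2w('wrist',(275.3,112.3),.012),p2w('wrist',(379.8,111.8),.012)
print(a,b,np.linalg.norm(a-b),(a+b)/2)
s=np.array([.577,-.1442]);u=np.array([np.cos(1.69),np.sin(1.69)])
print(s+.242*u, np.arctan2(*((a+b)[:2]/2-s)[::-1]))
R_=R.from_rotvec(readout.sense()['tool_rot']).as_matrix();print(R_)
h=p2w('wrist',(328,410),.131);print('hub?',h)
E
```

```text
[0.499  0.0911 0.012 ] [0.5982 0.1036 0.012 ] 0.09997824032741923 [0.5486 0.0973 0.012 ]
[0.5482 0.0961] 1.6877174898791885
[[-0.1201  0.9928 -0.0003]
 [ 0.9928  0.1201  0.0002]
 [ 0.0003 -0.0003 -1.    ]]
hub? [ 0.5777 -0.1415  0.131 ]
```

View pics/w2c.png

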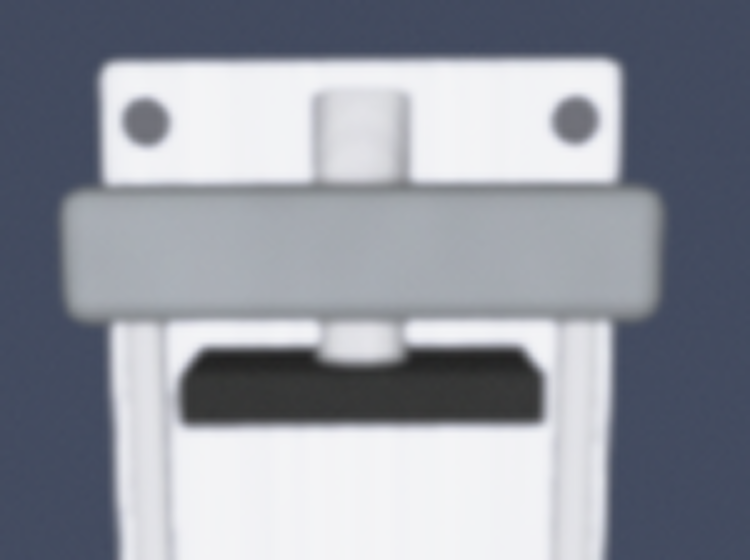

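Emit:
apply_moves(commands=[[0, 0.0015, 0.035, 0, 0, 0], [0, 0, 0.04, 0, 0, 0], [0, 0, 0.035, 0, 0, 0], [0, 0, 0.014, 0, 0, 0], [0, 0, 0.004, 0, 0, 0], [0, 0, 0.002, 0, 0, 0], [0, 0, 0, 0, 0, 0]])

```text
t: 5.1
tcp_pos: [0.5608, 0.0031, 0.1124]
tool_rot: [2.084, 2.348, 0.002]
force: [0.6, -0.7, -0.6]
width: 0.396
```

```bash
python3 - <<'E'
from h import *
cv2.imwrite('pics/side3.png',vision.grab_frame('side'))
s=readout.sense();print(s['tcp_pos'],s['force'])
crop('pics/side3.png','pics/s3c.png',240,150,400,320,4)
E
```

```text
[0.56066016 0.00303613 0.11234462] [ 0.32908966  0.11565224 -1.20516452]
```

View pics/s3c.png

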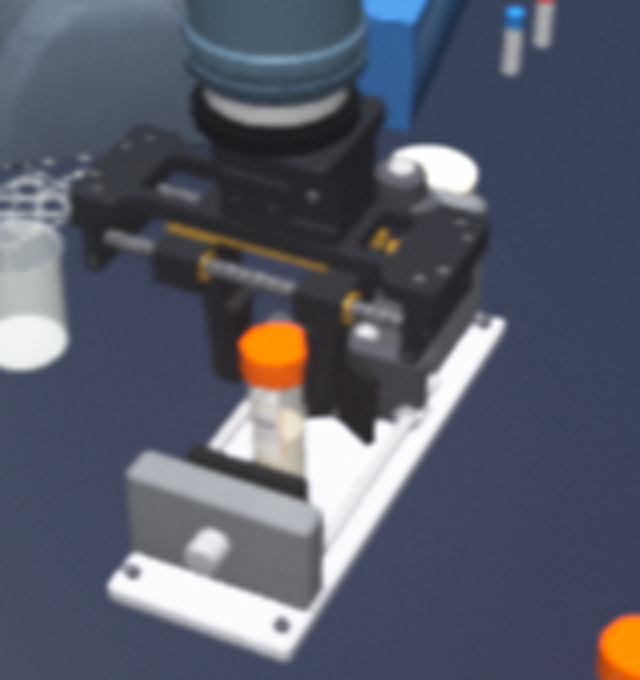

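Emit:
apply_moves(commands=[[0, 0, 0.002, 0, 0, 0], [0, 0, 0.0015, 0, 0, 0], [0, 0, 0, 0, 0, 0]])

```text
t: 5.52
tcp_pos: [0.5603, 0.003, 0.1082]
tool_rot: [2.085, 2.349, 0.0]
force: [-0.5, -1.1, 3.0]
width: 0.392
```

Emit:
apply_moves(commands=[[0, 0, 0, 0, 0, 0], [0, 0, 0, 0, 0, 0], [0, 0, 0, 0, 0, 0], [0, 0, 0, 0, 0, 0]], gripper=-1)

```text
t: 6.02
tcp_pos: [0.5598, 0.0032, 0.1076]
tool_rot: [-2.085, -2.349, 0.0]
force: [0.9, 0.7, 0.2]
width: 0.825
```

Emit:
apply_moves(commands=[[0, 0, -0.02, 0, 0, 0], [0, 0, -0.04, 0, 0, 0], [0, 0, -0.045, 0, 0, 0], [0, 0, -0.045, 0, 0, 0], [0, 0, 0, 0, 0, 0], [0, 0, 0, 0, 0, 0]])

```text
t: 6.78
tcp_pos: [0.5595, 0.0032, 0.2571]
tool_rot: [-2.085, -2.349, 0.001]
force: [-0.5, -0.6, -0.5]
width: 1.001
```

```bash
python3 - <<'E'
from h import *
np.set_printoptions(precision=4,suppress=True)
s=readout.sense()
cv2.imwrite('pics/wrist4.png',vision.grab_frame('wrist'))
cv2.imwrite('pics/side4.png',vision.grab_frame('side'))
print(s['tcp_pos'],s['force'],s['width'])
crop('pics/side4.png','pics/s4c.png',240,150,400,320,4)
E
```

```text
[0.5595 0.0032 0.2571] [-0.4611 -0.632  -0.545 ] 1.0009137647949657
```

View pics/s4c.png

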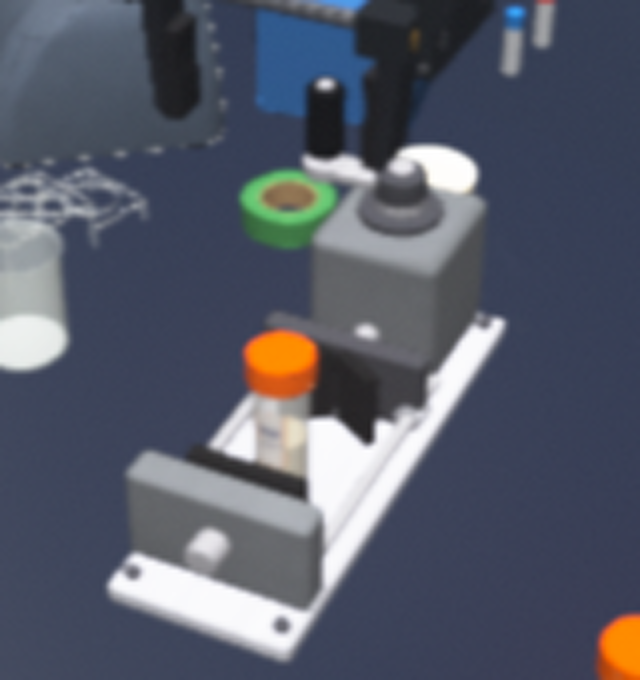

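View pics/wrist4.png

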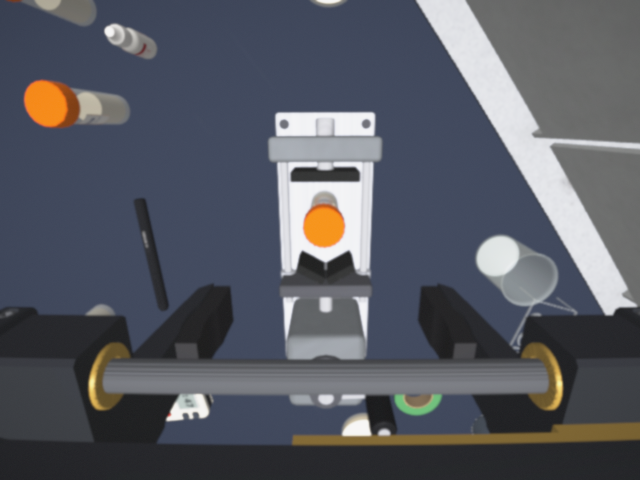

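Emit:
apply_moves(commands=[[-0.0484, 0.0143, -0.01, 0, 0, 0], [-0.0484, 0.0143, -0.01, 0, 0, 0], [-0.0484, 0.0143, 0, 0, 0, 0], [0, 0, 0, 0, 0, 0], [0, 0, 0, 0, 0, 0]])

```text
t: 7.5
tcp_pos: [0.619, -0.1354, 0.2759]
tool_rot: [-2.084, -2.347, 0.001]
force: [0.3, 0.3, 0.5]
width: 1.0
```

```bash
python3 - <<'E'
from h import *
np.set_printoptions(precision=4,suppress=True)
s=readout.sense()
cv2.imwrite('pics/wrist5.png',vision.grab_frame('wrist'))
print(s['tcp_pos'],s['force'],s['width'])
crop('pics/wrist5.png','pics/w5c.png',220,130,420,280,4)
print(p2w('side',(321.2,171.2),.170))
print(w2p('wrist',[[.577,-.1435,.131],[.6195,-.136,.17]],s))
E
```

```text
[ 0.619  -0.1354  0.2759] [0.2801 0.2661 0.511 ] 1.0003154200481534
[ 0.6186 -0.1362  0.17  ]
[[272.9947 234.8713]
 [326.4013 247.9869]]
```

View pics/w5c.png

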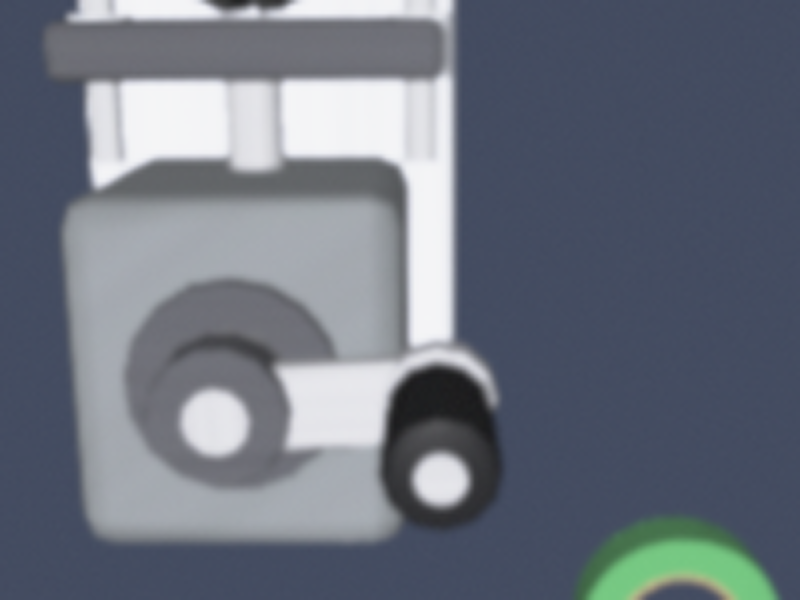

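View pics/wrist5.png

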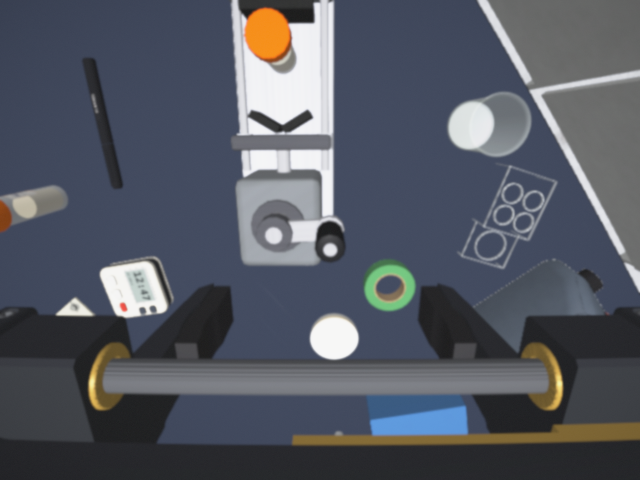

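Emit:
apply_moves(commands=[[-0.0018, 0.0029, 0.03, 0, 0, 0], [0, 0, 0.04, 0, 0, 0], [0, 0, 0.03, 0, 0, 0], [0, 0, 0.013, 0, 0, 0], [0, 0, 0.002, 0, 0, 0], [0, 0, 0, 0, 0, 0], [0, 0, 0, 0, 0, 0]], gripper=0.1)

```text
t: 8.43
tcp_pos: [0.6237, -0.1376, 0.1643]
tool_rot: [2.084, 2.348, 0.001]
force: [-0.3, -1.1, 0.1]
width: 0.45
```

```bash
python3 - <<'E'
from h import *
np.set_printoptions(precision=4,suppress=True)
s=readout.sense()
cv2.imwrite('pics/wrist6.png',vision.grab_frame('wrist'))
cv2.imwrite('pics/side6.png',vision.grab_frame('side'))
print(s['tcp_pos'],s['force'],s['width'])
crop('pics/side6.png','pics/s6c.png',240,120,400,260,4)
E
```

```text
[ 0.6237 -0.1376  0.1643] [-0.3161 -1.1007  0.1066] 0.4499482503025206
```

View pics/s6c.png

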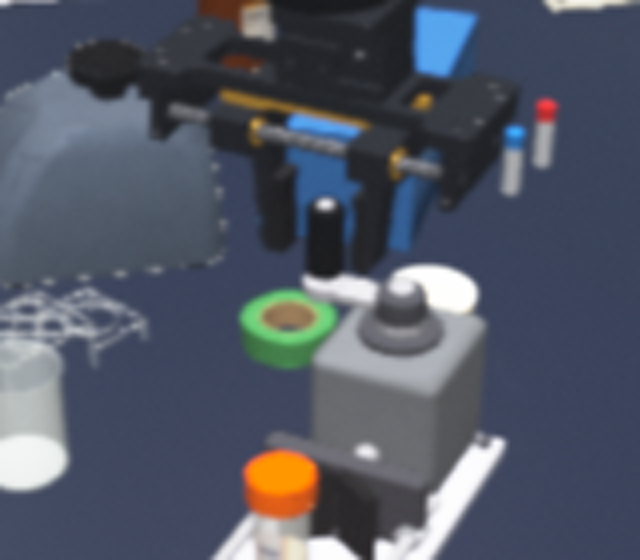

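View pics/wrist6.png

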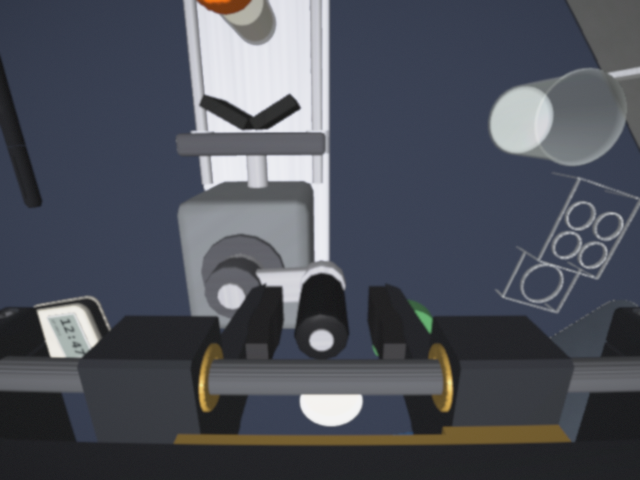

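```bash
python3 - <<'E'
from h import *
np.set_printoptions(precision=4,suppress=True)
s=readout.sense()
Rm=R.from_rotvec(s['tool_rot']).as_matrix()
for p,z in (((321,341),.17),((231,294),.131)):
    w=p2w('wrist',p,z,s); print(w, Rm.T@(w-s['tcp_pos']))
E
```

```text
[ 0.6217 -0.1379  0.17  ] [-0.0001 -0.0017 -0.0062]
[ 0.5769 -0.1427  0.131 ] [ 0.0005 -0.0468  0.0328]
```

Emit:
apply_moves(commands=[[0, -0.0017, 0.002, 0, 0, 0], [0, 0, 0, 0, 0, 0], [0, 0, 0, 0, 0, 0], [0, 0, 0, 0, 0, 0], [0, 0, 0, 0, 0, 0]], gripper=1, squeeze=50)

```text
t: 9.15
tcp_pos: [0.6219, -0.1375, 0.1607]
tool_rot: [2.085, 2.349, 0.002]
force: [5.1, 0.8, -2.4]
width: 0.234
```

```bash
python3 - <<'E'
from h import *
s=readout.sense(); print(s['t'],s['tcp_pos'],s['force'],s['width'])
phi0=np.deg2rad(-1)
for st in (10,15):
  print(st)
  for i in range(0,360,st):
    a=phi0+np.deg2rad(i);b=a+np.deg2rad(st)
    P=lambda t:45*np.array([-np.sin(t),np.cos(t)])
    print(i,np.round(P(b)-P(a),2)/1000)
E
```

```text
9.15 [ 0.6218562  -0.13751762  0.16072802] [ 5.10314305  0.82758372 -2.39562178] 0.23373505848972434
10
0 [-0.00782 -0.00055]
10 [-0.00761 -0.0019 ]
20 [-0.00717 -0.00319]
30 [-0.0065  -0.00439]
40 [-0.00564 -0.00545]
50 [-0.00461 -0.00635]
60 [-0.00344 -0.00705]
70 [-0.00216 -0.00754]
80 [-0.00082 -0.0078 ]
90 [ 0.00055 -0.00782]
100 [ 0.0019  -0.00761]
110 [ 0.00319 -0.00717]
120 [ 0.00439 -0.0065 ]
130 [ 0.00545 -0.00564]
140 [ 0.00635 -0.00461]
150 [ 0.00705 -0.00344]
160 [ 0.00754 -0.00216]
170 [ 0.0078  -0.00082]
180 [0.00782 0.00055]
190 [0.00761 0.0019 ]
200 [0.00717 0.00319]
210 [0.0065  0.00439]
220 [0.00564 0.00545]
230 [0.00461 0.00635]
240 [0.00344 0.00705]
250 [0.00216 0.00754]
260 [0.00082 0.0078 ]
270 [-0.00055  0.00782]
280 [-0.0019   0.00761]
290 [-0.00319  0.00717]
300 [-0.00439  0.0065 ]
310 [-0.00545  0.00564]
320 [-0.00635  0.00461]
330 [-0.00705  0.00344]
340 [-0.00754  0.00216]
350 [-0.0078   0.00082]
15
0 [-0.01167 -0.00133]
15 [-0.01093 -0.00431]
30 [-0.00944 -0.00699]
45 [-0.00731 -0.00919]
60 [-0.00468 -0.01077]
75 [-0.00174 -0.01162]
90 [ 0.00133 -0.01167]
105 [ 0.00431 -0.01093]
120 [ 0.00699 -0.00944]
135 [ 0.00919 -0.00731]
150 [ 0.01077 -0.00468]
165 [ 0.01162 -0.00174]
180 [0.01167 0.00133]
195 [0.01093 0.00431]
210 [0.00944 0.00699]
225 [0.00731 0.00919]
240 [0.00468 0.01077]
255 [0.00174 0.01162]
270 [-0.00133  0.01167]
285 [-0.00431  0.01093]
300 [-0.00699  0.00944]
315 [-0.00919  0.00731]
330 [-0.01077  0.00468]
345 [-0.01162  0.00174]
```

```bash
cat > st.py <<'E'
from h import *
import json,os
s=readout.sense(); Rm=R.from_rotvec(s['tool_rot']).as_matrix()
c=np.array([.5769,-.1427]) ; f='c.json'
if os.path.exists('c.json'): c=np.array(json.load(open('c.json')))
X=np.array([-.1201,.9928]);Y=np.array([.9928,.1201])
d=s['tcp_pos'][:2]-c; x,y=d@X,d@Y
phi=np.arctan2(-x,y); r=np.hypot(x,y)
rad=np.array([-np.sin(phi),np.cos(phi)]); tan=np.array([-np.cos(phi),-np.sin(phi)])
F=np.array([s['force'][:2]@X,s['force'][:2]@Y])
print('t%.2f phi %.1f r %.1fmm z %.4f Frad %.1f Ftan(resist) %.1f Fz %.1f Mz %.2f w %.3f'%(s['t'],np.degrees(phi),r*1e3,s['tcp_pos'][2],F@rad,-F@tan,s['force'][2],s['wrist_torque'][2],s['width']),'dq',np.abs(s['dq']).max().round(3))
E
python3 st.py
```

```text
t9.15 phi 0.3 r 45.3mm z 0.1607 Frad 5.2 Ftan(resist) 0.2 Fz -2.4 Mz 0.03 w 0.234 dq 0.002
```

Emit:
apply_moves(commands=[[-0.0078, -0.0006, 0, 0, 0, 0], [-0.0076, -0.0019, 0, 0, 0, 0], [-0.0072, -0.0032, 0, 0, 0, 0], [-0.0065, -0.0044, 0, 0, 0, 0]])

```text
t: 9.65
tcp_pos: [0.6167, -0.1669, 0.1608]
tool_rot: [2.083, 2.348, 0.006]
force: [11.2, 3.6, -5.4]
width: 0.236
```

```bash
python3 st.py
```

```text
t9.65 phi 38.2 r 46.6mm z 0.1608 Frad 7.7 Ftan(resist) 8.9 Fz -5.4 Mz -0.03 w 0.236 dq 0.106
```

Emit:
apply_moves(commands=[[-0.0058, -0.0047, 0.0005, 0, 0, 0], [-0.0048, -0.0058, 0, 0, 0, 0], [-0.0034, -0.0071, 0, 0, 0, 0], [-0.0022, -0.0075, 0, 0, 0, 0], [-0.0008, -0.0078, 0, 0, 0, 0]])

```text
t: 10.28
tcp_pos: [0.5854, -0.1892, 0.1608]
tool_rot: [2.083, 2.346, 0.002]
force: [7.9, -1.0, -3.2]
width: 0.233
```

```bash
python3 st.py
```

```text
t10.28 phi 86.5 r 47.3mm z 0.1608 Frad 2.4 Ftan(resist) 7.6 Fz -3.2 Mz -0.05 w 0.233 dq 0.149
```

```bash
echo '[0.5771,-0.1446]' > c.json; python3 st.py
```

```text
t10.28 phi 86.3 r 45.4mm z 0.1608 Frad 2.5 Ftan(resist) 7.6 Fz -3.2 Mz -0.05 w 0.233 dq 0.149
```

Emit:
apply_moves(commands=[[0.0006, -0.0078, 0, 0, 0, 0], [0.0019, -0.0076, 0, 0, 0, 0], [0.0032, -0.0072, 0, 0, 0, 0], [0.0044, -0.0065, 0, 0, 0, 0], [0.0055, -0.0056, 0, 0, 0, 0]])

```text
t: 10.9
tcp_pos: [0.5483, -0.179, 0.1607]
tool_rot: [2.083, 2.346, -0.002]
force: [4.4, -5.0, -3.8]
width: 0.234
```

```bash
python3 st.py
```

```text
t10.90 phi 136.9 r 44.9mm z 0.1607 Frad 1.0 Ftan(resist) 6.6 Fz -3.8 Mz 0.05 w 0.234 dq 0.156
```

Tracking well; continue to 360° in 10° rows.

Emit:
apply_moves(commands=[[0.0064, -0.0046, 0, 0, 0, 0], [0.0071, -0.0034, 0, 0, 0, 0], [0.0075, -0.0022, 0, 0, 0, 0], [0.0078, -0.0008, 0, 0, 0, 0], [0.0078, 0.0006, 0, 0, 0, 0], [0.0076, 0.0019, 0, 0, 0, 0], [0.0072, 0.0032, 0, 0, 0, 0], [0.0065, 0.0044, 0, 0, 0, 0]])

```text
t: 11.9
tcp_pos: [0.5393, -0.1214, 0.1606]
tool_rot: [2.085, 2.349, -0.006]
force: [-2.5, -7.7, -0.3]
width: 0.236
```

```bash
python3 st.py
```

```text
t11.90 phi -141.6 r 44.4mm z 0.1606 Frad -1.9 Ftan(resist) 7.9 Fz -0.3 Mz -0.03 w 0.236 dq 0.115
```

Emit:
apply_moves(commands=[[0.0056, 0.0055, 0, 0, 0, 0], [0.0046, 0.0064, 0, 0, 0, 0], [0.0034, 0.0071, 0, 0, 0, 0], [0.0022, 0.0075, 0, 0, 0, 0], [0.0008, 0.0078, 0, 0, 0, 0], [-0.0006, 0.0078, 0, 0, 0, 0], [-0.0019, 0.0076, 0, 0, 0, 0], [-0.0032, 0.0072, 0, 0, 0, 0]])

```text
t: 12.9
tcp_pos: [0.5933, -0.1026, 0.1604]
tool_rot: [-2.083, -2.347, 0.006]
force: [-9.2, -1.7, 6.7]
width: 0.234
```

```bash
python3 st.py
```

```text
t12.90 phi -62.0 r 45.0mm z 0.1604 Frad -4.9 Ftan(resist) 8.0 Fz 6.7 Mz -0.02 w 0.234 dq 0.167
```

Emit:
apply_moves(commands=[[-0.0044, 0.0065, 0, 0, 0, 0], [-0.0055, 0.0056, 0, 0, 0, 0], [-0.0064, 0.0046, 0, 0, 0, 0], [-0.0071, 0.0034, 0, 0, 0, 0], [-0.0075, 0.0022, 0, 0, 0, 0], [-0.0078, 0.0008, 0, 0, 0, 0]])

```text
t: 13.65
tcp_pos: [0.6219, -0.1361, 0.1605]
tool_rot: [-2.082, -2.347, -0.001]
force: [-2.3, 8.0, 5.6]
width: 0.237
```

```bash
python3 st.py; python3 - <<'E'
from h import *
cv2.imwrite('pics/wrist7.png',vision.grab_frame('wrist'))
cv2.imwrite('pics/side7.png',vision.grab_frame('side'))
crop('pics/side7.png','pics/s7c.png',240,150,400,320,4)
E
```

```text
t13.65 phi -3.8 r 45.6mm z 0.1605 Frad -0.8 Ftan(resist) 8.3 Fz 5.6 Mz 0.02 w 0.237 dq 0.082
```

View pics/wrist7.png

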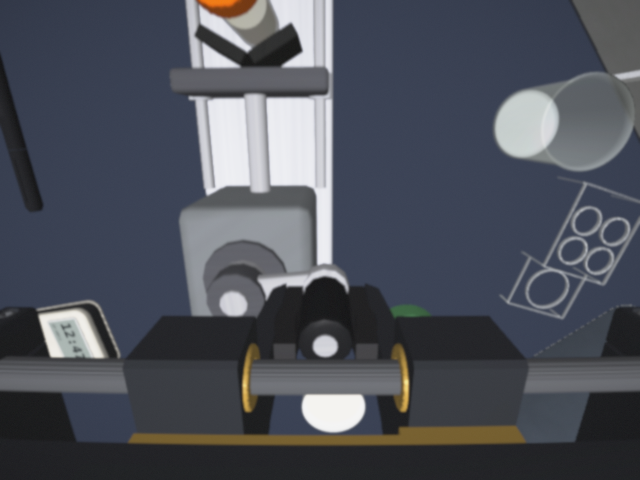

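View pics/s7c.png

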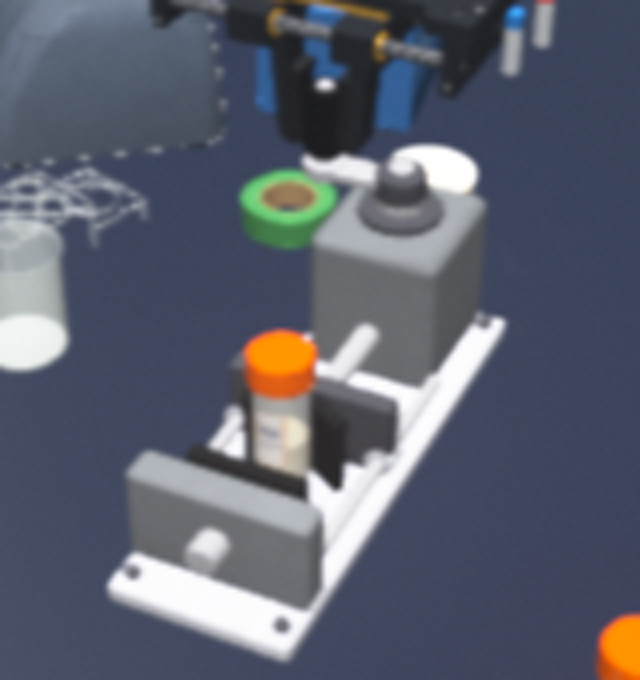

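Emit:
apply_moves(commands=[[-0.0078, -0.0006, -0.0004, 0, 0, 0], [-0.0076, -0.0019, 0, 0, 0, 0], [-0.0072, -0.0032, 0, 0, 0, 0], [-0.0065, -0.0044, 0, 0, 0, 0], [-0.0056, -0.0055, 0, 0, 0, 0], [-0.0046, -0.0064, 0, 0, 0, 0], [-0.0034, -0.0071, 0, 0, 0, 0], [-0.0022, -0.0075, 0, 0, 0, 0]])

```text
t: 14.75
tcp_pos: [0.593, -0.1872, 0.1608]
tool_rot: [2.083, 2.347, 0.003]
force: [8.1, -0.7, -4.8]
width: 0.236
```

```bash
python3 st.py
```

```text
t14.75 phi 76.5 r 45.5mm z 0.1608 Frad 3.5 Ftan(resist) 7.3 Fz -4.8 Mz -0.04 w 0.236 dq 0.136
```

Emit:
apply_moves(commands=[[-0.0008, -0.0078, 0, 0, 0, 0], [0.0006, -0.0078, 0, 0, 0, 0], [0.0019, -0.0076, 0, 0, 0, 0], [0.0032, -0.0072, 0, 0, 0, 0]])

```text
t: 15.25
tcp_pos: [0.5616, -0.1869, 0.1608]
tool_rot: [2.083, 2.346, -0.0]
force: [6.4, -4.8, -4.9]
width: 0.239
```

```bash
python3 st.py; python3 - <<'E'
from h import *
cv2.imwrite('pics/side8.png',vision.grab_frame('side'))
crop('pics/side8.png','pics/s8c.png',250,210,370,320,5)
E
```

```text
t15.25 phi 117.0 r 45.1mm z 0.1608 Frad 2.4 Ftan(resist) 7.6 Fz -4.9 Mz -0.04 w 0.239 dq 0.168
```

View pics/s8c.png

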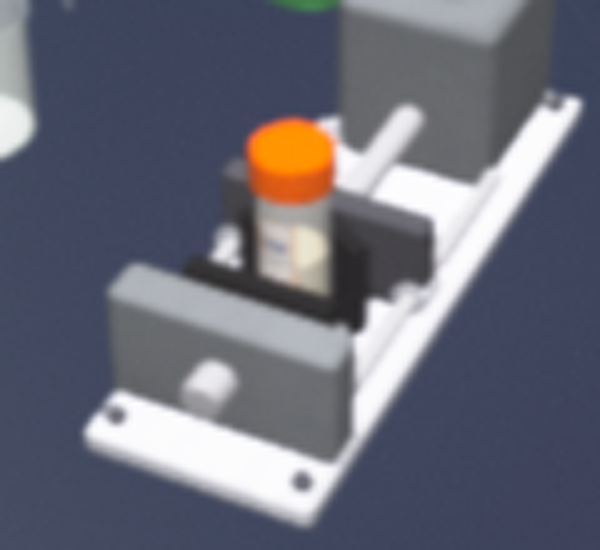

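```bash
python3 - <<'E'
import numpy as np
for a in range(119,355,5):
    m=np.deg2rad(a+2.5);d=.09*np.sin(np.deg2rad(2.5));print(a,round(-d*np.cos(m),4),round(-d*np.sin(m),4),end=' | ')
E
```

```text
119 0.0021 -0.0033 | 124 0.0023 -0.0032 | 129 0.0026 -0.0029 | 134 0.0028 -0.0027 | 139 0.0031 -0.0024 | 144 0.0033 -0.0022 | 149 0.0035 -0.0019 | 154 0.0036 -0.0016 | 159 0.0037 -0.0012 | 164 0.0038 -0.0009 | 169 0.0039 -0.0006 | 174 0.0039 -0.0002 | 179 0.0039 0.0001 | 184 0.0039 0.0004 | 189 0.0038 0.0008 | 194 0.0038 0.0011 | 199 0.0037 0.0014 | 204 0.0035 0.0018 | 209 0.0033 0.0021 | 214 0.0032 0.0023 | 219 0.0029 0.0026 | 224 0.0027 0.0028 | 229 0.0024 0.0031 | 234 0.0022 0.0033 | 239 0.0019 0.0035 | 244 0.0016 0.0036 | 249 0.0012 0.0037 | 254 0.0009 0.0038 | 259 0.0006 0.0039 | 264 0.0002 0.0039 | 269 -0.0001 0.0039 | 274 -0.0004 0.0039 | 279 -0.0008 0.0038 | 284 -0.0011 0.0038 | 289 -0.0014 0.0037 | 294 -0.0018 0.0035 | 299 -0.0021 0.0033 | 304 -0.0023 0.0032 | 309 -0.0026 0.0029 | 314 -0.0028 0.0027 | 319 -0.0031 0.0024 | 324 -0.0033 0.0022 | 329 -0.0035 0.0019 | 334 -0.0036 0.0016 | 339 -0.0037 0.0012 | 344 -0.0038 0.0009 | 349 -0.0039 0.0006 | 354 -0.0039 0.0002 |
```

Emit:
apply_moves(commands=[[0.0021, -0.0033, 0, 0, 0, 0], [0.0024, -0.0031, 0, 0, 0, 0], [0.0027, -0.0029, 0, 0, 0, 0], [0.0029, -0.0026, 0, 0, 0, 0]])

```text
t: 15.8
tcp_pos: [0.5481, -0.1788, 0.1608]
tool_rot: [2.084, 2.347, -0.003]
force: [3.1, -7.9, -5.2]
width: 0.235
```

```bash
python3 st.py
```

```text
t15.80 phi 137.2 r 44.8mm z 0.1608 Frad 4.0 Ftan(resist) 7.5 Fz -5.2 Mz -0.03 w 0.235 dq 0.074
```

Emit:
apply_moves(commands=[[0.0031, -0.0024, 0.0003, 0, 0, 0], [0.0033, -0.0022, 0, 0, 0, 0], [0.0035, -0.0019, 0, 0, 0, 0], [0.0036, -0.0016, 0, 0, 0, 0]])

```text
t: 16.3
tcp_pos: [0.5383, -0.1665, 0.1607]
tool_rot: [2.084, 2.347, -0.004]
force: [2.4, -6.6, -2.6]
width: 0.232
```

```bash
python3 st.py
```

```text
t16.30 phi 157.5 r 44.6mm z 0.1607 Frad 1.1 Ftan(resist) 6.9 Fz -2.6 Mz 0.07 w 0.232 dq 0.061
```

Emit:
apply_moves(commands=[[0.0037, -0.0012, 0, 0, 0, 0], [0.0038, -0.0009, 0, 0, 0, 0], [0.0039, -0.0006, 0, 0, 0, 0], [0.0039, -0.0002, 0, 0, 0, 0]])

```text
t: 16.8
tcp_pos: [0.5332, -0.1516, 0.1606]
tool_rot: [2.084, 2.348, -0.005]
force: [0.1, -7.9, -0.2]
width: 0.233
```

```bash
python3 st.py; python3 - <<'E'
from h import *
cv2.imwrite('pics/side9.png',vision.grab_frame('side'))
crop('pics/side9.png','pics/s9c.png',250,210,370,320,5)
E
```

```text
t16.80 phi 177.9 r 44.4mm z 0.1606 Frad 1.2 Ftan(resist) 7.8 Fz -0.2 Mz -0.00 w 0.233 dq 0.046
```

View pics/s9c.png

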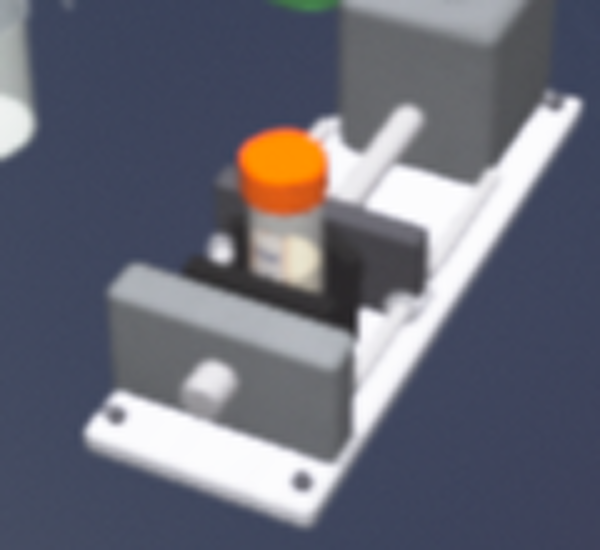

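Emit:
apply_moves(commands=[[0.0039, 0.0001, 0, 0, 0, 0], [0.0039, 0.0004, 0, 0, 0, 0], [0.0038, 0.0008, 0, 0, 0, 0], [0.0038, 0.0011, 0, 0, 0, 0]])

```text
t: 17.35
tcp_pos: [0.5336, -0.1359, 0.1606]
tool_rot: [2.085, 2.348, -0.005]
force: [-1.6, -7.6, -0.7]
width: 0.232
```

```bash
python3 st.py
```

```text
t17.35 phi -161.8 r 44.4mm z 0.1606 Frad 0.1 Ftan(resist) 7.8 Fz -0.7 Mz -0.03 w 0.232 dq 0.057
```

Emit:
apply_moves(commands=[[0.0037, 0.0014, 0, 0, 0, 0], [0.0035, 0.0018, 0, 0, 0, 0], [0.0033, 0.0021, 0, 0, 0, 0], [0.0032, 0.0023, 0, 0, 0, 0]])

```text
t: 17.85
tcp_pos: [0.5393, -0.1215, 0.1606]
tool_rot: [2.085, 2.349, -0.006]
force: [-3.5, -8.4, 0.4]
width: 0.236
```

```bash
python3 st.py
```

```text
t17.85 phi -141.7 r 44.4mm z 0.1606 Frad -1.4 Ftan(resist) 9.0 Fz 0.4 Mz -0.04 w 0.236 dq 0.06
```

Emit:
apply_moves(commands=[[0.0029, 0.0026, 0, 0, 0, 0], [0.0027, 0.0028, 0, 0, 0, 0]])

```text
t: 18.1
tcp_pos: [0.5435, -0.1156, 0.1606]
tool_rot: [2.085, 2.349, -0.008]
force: [-5.6, -10.4, 1.8]
width: 0.234
```

```bash
python3 st.py
```

```text
t18.10 phi -132.2 r 44.4mm z 0.1606 Frad -2.6 Ftan(resist) 11.5 Fz 1.8 Mz -0.02 w 0.234 dq 0.055
```

Emit:
apply_moves(commands=[[0, 0, 0, 0, 0, 0], [0, 0, 0, 0, 0, 0]])

```text
t: 18.35
tcp_pos: [0.5437, -0.1153, 0.1606]
tool_rot: [2.085, 2.349, -0.006]
force: [-3.2, -7.6, 1.1]
width: 0.239
```

```bash
python3 st.py;  python3 - <<'E'
from h import *
cv2.imwrite('pics/side10.png',vision.grab_frame('side'))
crop('pics/side10.png','pics/s10c.png',250,210,370,320,5)
E
python3 st.py
```

```text
t18.35 phi -131.9 r 44.4mm z 0.1606 Frad -2.6 Ftan(resist) 7.8 Fz 1.1 Mz 0.04 w 0.239 dq 0.001
t18.40 phi -131.9 r 44.4mm z 0.1605 Frad -2.7 Ftan(resist) 8.9 Fz 0.6 Mz -0.02 w 0.235 dq 0.002
```

View pics/s10c.png

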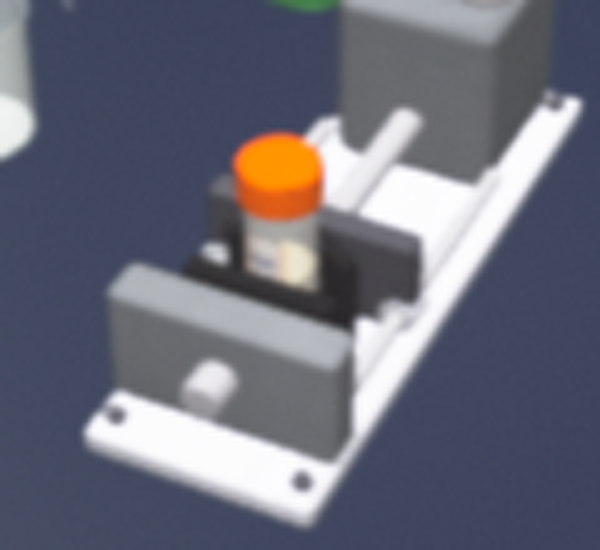

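Emit:
apply_moves(commands=[[0.001, 0.0012, 0, 0, 0, 0], [0.001, 0.0012, 0, 0, 0, 0]])

```text
t: 18.65
tcp_pos: [0.5454, -0.1135, 0.1605]
tool_rot: [2.085, 2.349, -0.009]
force: [-6.9, -9.4, 2.3]
width: 0.233
```

```bash
python3 st.py
```

```text
t18.65 phi -128.6 r 44.4mm z 0.1605 Frad -1.6 Ftan(resist) 11.6 Fz 2.3 Mz 0.04 w 0.233 dq 0.022
```

Emit:
apply_moves(commands=[[0, 0, 0, 0, 0, 0], [0, 0, 0, 0, 0, 0], [0, 0, 0, 0, 0, 0], [0, 0, 0, 0, 0, 0]], gripper=-0.1)

```text
t: 19.15
tcp_pos: [0.5468, -0.1108, 0.1603]
tool_rot: [-2.085, -2.35, -0.0]
force: [-1.4, 0.9, 0.3]
width: 0.549
```

Emit:
apply_moves(commands=[[0, 0, -0.02, 0, 0, 0], [0, 0, -0.04, 0, 0, 0], [0, 0, -0.045, 0, 0, 0], [0, 0, -0.03, 0, 0, 0], [0, 0, 0, 0, 0, 0], [0, 0, 0, 0, 0, 0]])

```text
t: 19.9
tcp_pos: [0.5463, -0.1107, 0.294]
tool_rot: [-2.084, -2.349, 0.001]
force: [-0.4, 0.4, 0.1]
width: 0.553
```

```bash
python3 - <<'E'
from h import *
np.set_printoptions(precision=4,suppress=True)
s=readout.sense();print(s['t'],s['tcp_pos'],s['force'],s['width'])
cv2.imwrite('pics/side11.png',vision.grab_frame('side'))
cv2.imwrite('pics/wrist11.png',vision.grab_frame('wrist'))
crop('pics/side11.png','pics/s11c.png',240,150,400,320,4)
E
```

```text
19.9 [ 0.5463 -0.1107  0.294 ] [-0.4025  0.4494  0.1219] 0.5534843812751319
```

View pics/s11c.png

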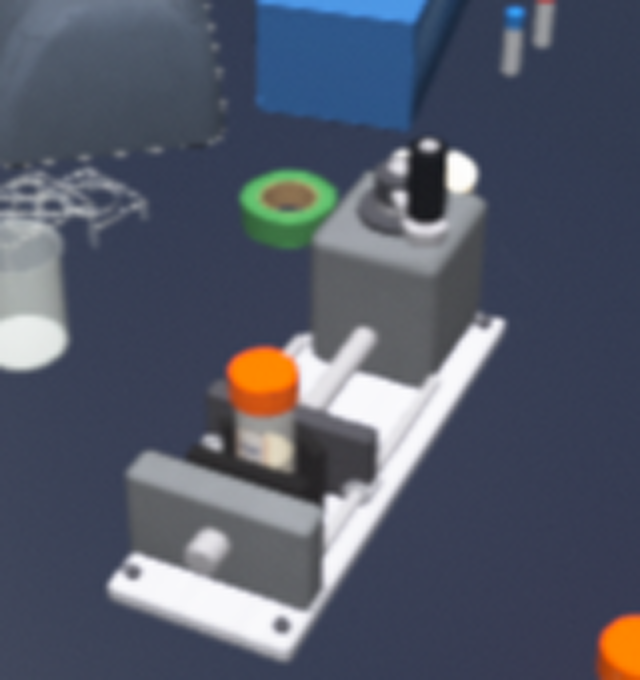

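View pics/wrist11.png

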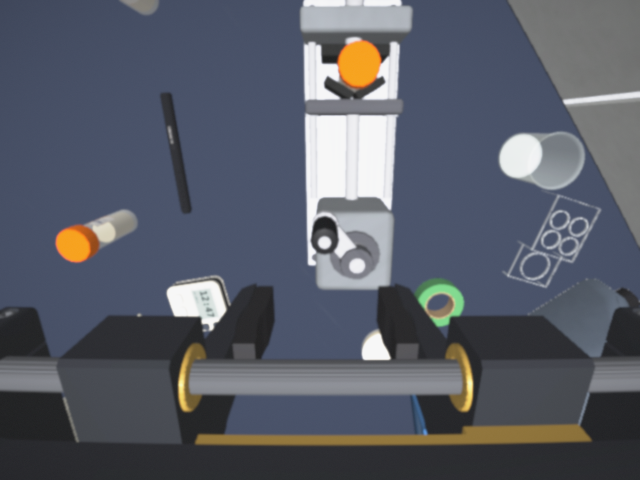

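```bash
python3 - <<'E'
from h import *
np.set_printoptions(precision=4,suppress=True)
s=readout.sense()
k=p2w('wrist',(324,242),.17,s)[:2];h=p2w('wrist',(357,265),.131,s)[:2];d=k-h
X=np.array([-.1201,.9928]);Y=np.array([.9928,.1201])
print(k,h,np.hypot(*d),np.degrees(np.arctan2(-d@X,d@Y)))
t=p2w('wrist',(359.5,63.5),.110,s)[:2]-[.5771,-.1446]; print('tube clamp xy',t@X,-(t@Y))
E
python3 - <<'E'
from bench import workorder
print(workorder.job_done())
E
```

```text
[ 0.5449 -0.1129] [ 0.5776 -0.1434] 0.04470825412187824 -130.04836483982558
tube clamp xy 0.16637961388471537 -0.0002757701791243434
the job is handed in; nothing more can be done
None
```

I stood the farthest tube (0.475 m from the base) upright at `tube_place` and let it go. I then gripped the knob and wound it clockwise about 590° without letting go. The job is handed in.

**Grip:** turning the knob empty took about 7.5–7.8 N. Over the last 13° or so it rose to about 11.5 N, roughly +4 N, which I read as about 30 N on the tube. Force readings scatter by about 0.7 N at the knob (about 5 N of grip). The jaw force itself is not reported, so 30 N is an estimate.

**Last checks:**
- **Tube:** it looks upright in the side view and sits at x 166 mm, y about 0 mm in the clamp frame.
- **Crank:** the knob stayed at −130° after release, against −129° while held, so it did not back off within the image error.
- **Gripper:** it is clear of everything, with wrist force near zero.
- **Bystanders:** those in the last side and wrist pictures look undisturbed. I did not measure them, and the dropper and second dish were not clearly in those views.

**Disagreements:** the fixed cameras differed by up to 6 mm on the target tube's position, so I refined the grasp with the wrist camera. My first y estimate for the spindle was about 2 mm off; I corrected it from the measured circle during winding.

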